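Draw the aluminium cutting ruler from its rack and lay it along the mat's fence

ROBOT

A 6-joint arm with a two-finger parallel gripper is mounted at the origin on the work surface. World frame = base frame: x ahead of the robot, y to its left, z up, the work surface at z = 0. Lengths are in m, angles in degrees, forces in N, time in s.
With the tool pointing down it reaches from about 0.3 to 0.75 m from the base axis. Payload 8.5 kg.
Tool frame: the origin (TCP) lies between the finger pads; the fingertips stand 17 mm ahead of it and the grasp point (between the pads) lies 2 mm behind it (env.tip_reach is the distance from the TCP to the fingertips, in m); z points along the fingers, y is the line along which they close (so a half turn about z gives the same grasp; the last joint's range is limited). The gripper opens to 85 mm and grips with 20 to 120 N. Pads are 22 mm wide; open, the fingers measure 114 mm over their backs; the gripper's body (76 mm by 85 mm) begins 54 mm behind the grasp point. The pads swing forward as they close: fully open they stand 13 mm farther back than shut.
Start: joints at [-89.57, 21.807, 74.336, -0, 83.858, -12.336], TCP at [0.122, -0.536, 0.248] pointing down, gripper open.
Joint ranges: [-178.18, 178.18], [-50.72, 133.34], [12.68, 142.11], [-81.47, 261.47], [9.98, 163.14], [-165.26, 165.26]. Speed limits (degrees/s): [136.94, 136.94, 180, 180, 180, 180].

INTERFACE

Orientations are given as a 3x3 rotation matrix whose columns are the frame's x, y, z axes.
In Python, from rig import env, viewer gives the robot as it stands.
- The arm moves only by the tool move_arm, never from a script. Its argument "motion" is a list of rows, each a list of 2 entries, a list of its own where there are three numbers: the shift along the tool's x, y, z normalised to -1 to 1, where 1 is 50 mm, then the turn, a rotation vector about the tool's x, y, z normalised to -1 to 1, where 1 is 8 degrees. A call has 1 to 20 rows; each row shifts and turns the commanded pose from where the row before left it, along the tool's axes as they then stand; what a row does not reach is not made up. A row lasts 1/10 s, in which the tool goes at most 50 mm and 8.59 degrees, less where a joint would pass 70% of its speed; a pose out of reach is approached as far as the arm can. A call with a number of a shift or a turn outside -1 to 1 is refused whole. A call with a gripper value outside its range is refused whole. "claw" is the closure, from 0 (fully open) to 1 (shut), set as the call begins (left out, the last holds). The fingers move at their own pace and stop on an object; "force" is the grip in N (left out, the last holds). Time passes only in rows, so rows that do not move let the fingers close. It gives the time, the measured TCP pose, the force, the opening and the grip force at its end, in the units of the state.
- env.observe(): the state, without advancing time (a new reading comes with each control period).
- viewer.get_image(name): name is "scene" or "top" or "wrist"; returns a dict with "frame" (420x560x3 uint8, red, green, blue), "depth" (420x560 float32, m along the optical axis (not along the pixel's ray), 0 where there is no reading), "fx", "fy", "cx", "cy" (pixels), "k1" (the pictures are not rectified: a ray, as slopes to the right and down, at radius r is drawn at 1 + k1 r^2 times it, then the intrinsics apply), "eye" and "attitude" of the camera in the world; the wrist camera has in their place "T_tool_cam" (4x4, takes a point from camera to tool coordinates, whose origin is the TCP and whose axes are the flange's). Camera axes: x right, y up, looking along -z (the intrinsics and any distortion apply to the point x, -y, -z); pixel columns grow to the right and rows downward; lengths in m; the calibration is good to about 2 mm. A picture is of the moment at which its call begins: read the wrist's pose just before it.
- env.close_job(): hands the job in; it is judged then, once.
The state is a dict: "time_s": time; "q": joint angles; "qvel": joint speeds; "joint_efforts": joint torques, N m; "position": TCP position; "tool_rot": TCP orientation; "ft_force": force on the tool from outside, world axes, zero at the start; "wrist_torque": the same for the moment, N m; "grip_width": finger opening in m; "gripper_force": force on a finger pad.
Only numpy, scipy, OpenCV 4.12 (cv2) and the standard library are available. Lean on these libraries where they do the work, as an engineer would, in place of code of your own. Each camera call takes 0.05 s, during which the arm holds its last target. There are 200 camera calls.

TASK

Take the aluminium cutting ruler out of the wooden rack: lift its near end over the lip while the other end stays under the clear cover, and draw it out endwise, gently, without forcing it against the cover or the lip. Then lay it on the green cutting mat, rib upward and wholly on the mat, flush along its length against the steel fence, and let go. Leave the black ruler in its lane and do not disturb the other things on the bench.

Things in the scene. Friction and masses are not known exactly. Their poses are not given: they have to be found in the camera images.
- ruler: Loose silver aluminium ruler with blue edge strips, 0.2 to 0.42 kg: a base 300 x 40 x 5 mm with a rib 14 wide and 14 high along the whole middle (top 19 mm above the underside); pinch this rib from above. Origin: centre of the underside, its balance point; x along it (at the start +x points to the rack's closed end), z up out of the rib.
- ruler_near (a point): centre of the ruler's underside at its -x end, the end behind the rack's lip at the start (150 mm from the ruler's origin)
- ruler_far (a point): centre of the ruler's underside at its +x end, the end deep under the cover at the start
- rack: Plywood rack fixed to the bench, about 320 x 175 mm, two lanes along x from the lip end (x -150) to the closed back (wall face at x 155). Origin on the bench under the middle, z up. Lane floors at z 30; lanes 44 wide, centred at y +38 and -38; either may hold the aluminium ruler. From x -150 to -40 the lanes are open above, side walls 6 high; beyond that lies the cover.
- lip_foot (a point): where the orange lip's inner face meets the level of the lane floors, at mid width (rack x -150, z 30). The lip (8 mm thick, x -158 to -150) and the cover are one clamped frame, set somewhere from 0 to 12 mm up, a setting nobody has measured. The lip's top is 5 mm above the lane floors at the lowest setting and 17 at the highest.
- cover_foot (a point): lane-floor level below the clear cover's front edge (orange band), at mid width: rack x -40, z 30. The cover, 4 mm thick, runs from here to the back; its underside is 24.6 mm above the lane floors at the lowest setting, 36.6 at the highest. So the near end can rise only 8 (lowest) to 27 mm (highest) before the rib meets this edge, always 3 mm or more over the lip: lift until you feel it.
- black_ruler: Loose black plastic ruler with yellow edge strips, the same shape and size as the aluminium one, in the rack's other lane (76 mm away, centre to centre). It stays there. Same axes and origin.
- mat: Green cutting mat fixed to the bench, 360 x 220 x 4 mm, x along its length, y across; origin on the bench under its centre. A steel fence bar 350 x 16 mm, standing 12 mm above the mat, runs along its -y edge.
- fence (a point): middle of the foot of the fence's inner face, on the mat's upper surface (4 mm above the bench). Axes as the mat's: x along the fence, +y from the fence's face out across the mat, z up. A ruler flush against the fence has its centre line at y = 20 mm.
- bottle: Bystander: amber glass bottle with black cap, 60 mm across, 190 mm tall, standing; origin at the centre of its foot
- brush_cup: Bystander: white ceramic cup holding paint brushes, 76 mm across, about 210 mm tall over the brushes; origin at the centre of its foot
- rotary_tool: Bystander: grey and black hand-held rotary tool lying down, 200 x 50 x 46 mm; origin under the middle of its body, x along it towards the bit
- tape: Bystander: roll of yellow tape lying flat, 96 mm across, 24 mm high; origin at the centre of its underside
- template: Bystander: dark grey cut foam-board template lying flat, about 190 x 100 x 8 mm; origin at the centre of its underside
- glue_can: Bystander: red can, 84 mm across, 100 mm tall, standing; origin at the centre of its foot
- screwdriver: Bystander: screwdriver lying on the table, x from handle to tip

How it is judged (in metres and radians):
On the way, in this order (a step that is already met when the one before it is completed fails the run):
1. the near end is raised (by 4 mm or more) while the far end is still deep under the cover (z of ruler_near in the frame of rack above 0.034 m and x of ruler_near in the frame of rack above -0.22 m and x of ruler_far in the frame of rack above 0.06 m), for 0.05 s.
2. the ruler has been drawn endwise until its far end is clear of the cover, still pointing along the lane (x of ruler_far in the frame of rack below -0.042 m and angle between the x axis of ruler and the x axis of rack, either way round below 0.3 rad).
At the end, for the whole second after the job is handed in: The ruler lies flat on the mat, rib up (both ends' undersides within 2 mm of the mat's surface), both ends on the mat (within 180 mm of its middle along the fence), with its edge against the fence to within 1.5 mm at both ends, at rest (angle between ruler's own z axis and vertical below 0.04 rad and z of ruler_near in the frame of fence between -0.002 and 0.002 m and y of ruler_near in the frame of fence between 0.017 and 0.0215 m and x of ruler_near in the frame of fence between -0.18 and 0.18 m and z of ruler_far in the frame of fence between -0.002 and 0.002 m and y of ruler_far in the frame of fence between 0.017 and 0.0215 m and x of ruler_far in the frame of fence between -0.18 and 0.18 m and linear speed of ruler below 0.01 m/s); the robot touches nothing.
It fails at once if the ruler is pressed against the rack, its lip or its cover with more than 30 N (contact force between ruler and rack above 30 N).
It fails at once if the black ruler is shifted by more than 15 mm (distance of black_ruler from where it was at the start of the episode above 0.015 m).
It fails at once if another loose thing on the bench is shifted by more than 30 mm (distance of any of bottle, brush_cup, rotary_tool, tape, template, glue_can, screwdriver from where it was at the start of the episode above 0.03 m).
It also fails if it takes over 72 s, if anything falls off the work surface, if the arm or the gripper's body presses on something with over 40 N, if the wrist force passes 120 N, or if a joint passes its speed limit or range.

## Working session

There is one attempt and no reset: what is moved stays moved. The work goes in short steps, Python scripts to look and compute and a tool call to move; the robot and the scene stay as the last step left them, time stands still between calls to the robot, and variables do not carry over. Pictures are saved under pics/ and viewed, at most 10 in all, crops included, and the job is handed in when it is done.

Besides the shell and the picture viewer there is one more tool, called after "Request:" as a command line: name --argument value ..., lists and objects as JSON in quotes. move_arm: Moves the arm, as the interface text tells. Scaled input: -1 to 1 covers 50 mm each way for a shift and 8 degrees each way for a turn. Its arguments: {"type":"object","properties":{"motion":{"type":"array","items":{"type":"array"}},"claw":{"type":"number"},"force":{"type":"number"}},"required":["motion"]}

```bash
ls; mkdir -p pics; cat > h.py <<'E'
import numpy as np, cv2
from rig import env, viewer
def get(name):
    s=env.observe(); im=viewer.get_image(name)
    if name=="wrist":
        T=np.eye(4);T[:3,:3]=np.array(s["tool_rot"]);T[:3,3]=s["position"]
        M=T@np.array(im["T_tool_cam"])
    else:
        M=np.eye(4);M[:3,:3]=np.array(im["attitude"]);M[:3,3]=im["eye"]
    im["M"]=M; return im
def cloud(im):
    h,w=im["depth"].shape
    u,v=np.meshgrid(np.arange(w),np.arange(h))
    K=np.array([[im["fx"],0,im["cx"]],[0,im["fy"],im["cy"]],[0,0,1.]])
    p=cv2.undistortPoints(np.stack([u,v],-1).reshape(-1,1,2).astype(np.float64),K,np.array([im["k1"],0,0,0.])).reshape(h,w,2)
    d=im["depth"]; P=np.stack([p[...,0]*d,-p[...,1]*d,-d],-1)
    return P@im["M"][:3,:3].T+im["M"][:3,3]
def save(im,n): cv2.imwrite("pics/"+n,im["frame"][...,::-1])
E
python3 - <<'E'
from h import *
for n in["top","scene"]:
    im=get(n);save(im,n+"0.png");np.savez(n+"0.npz",P=cloud(im),f=im["frame"])
    print(n,im["eye"],im["k1"],im["fx"])
print(env.observe())
E
```

```text
pics
top [ 0.35392877 -0.00795021  1.48162301] -0.01786984383913501 482.30026501143465
scene [1.35513127 0.53642502 1.68610917] -0.15157563108602984 512.4725860304331
{'time_s': 0.1, 'q': array([-8.95694602e+01,  2.18362188e+01,  7.43777809e+01,  4.15845357e-05,
        8.38568466e+01, -1.23350905e+01]), 'qvel': array([-0.07803764, -0.09278506, -0.09326497, -0.05299586, -0.08942259,
        0.03250502]), 'joint_efforts': array([ 3.21690633e-03, -4.49224555e+01, -2.31658208e+01, -2.09447921e-04,
        3.65734697e-03, -2.92146160e-05]), 'position': array([ 0.12153254, -0.53617133,  0.24779752]), 'tool_rot': array([[ 9.75282096e-01,  2.20963420e-01, -8.56980664e-06],
       [ 2.20963261e-01, -9.75281348e-01,  1.23647247e-03],
       [ 2.64857212e-04, -1.20780307e-03, -9.99999236e-01]]), 'ft_force': array([ 0.4543518 ,  0.70540682, -0.66210701]), 'wrist_torque': array([0.0294345 , 0.04158403, 0.0204444 ]), 'gripper_force': 0.0, 'grip_width': 0.08527579950162602}
```

View pics/top0.png

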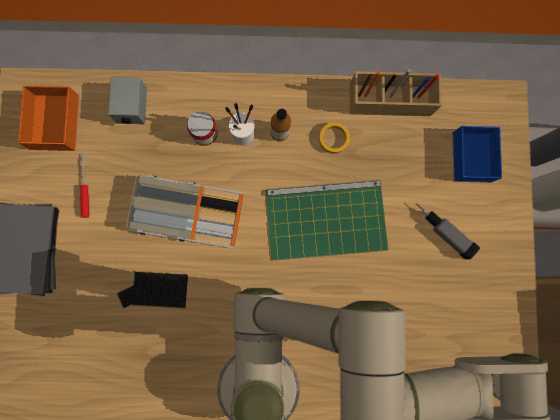

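View pics/scene0.png

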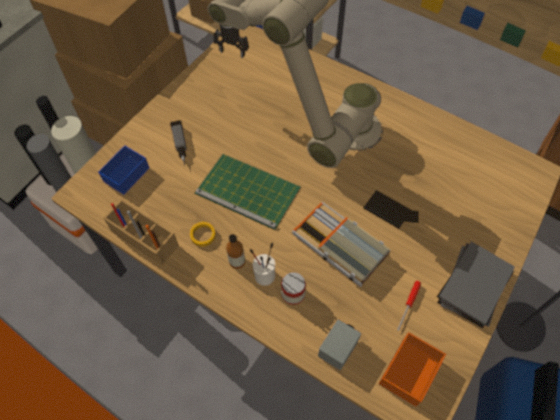

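The top view (image up = world +x, left = +y) shows the rack at about (187,210). Its lip is on the right (238,218) and the cover band at (198,212). The aluminium ruler is in the lower lane at about (215,228), and the black one is in the upper lane (220,204). The mat is at (326,222), with the fence along its top edge (325,188). The scene view agrees with this.

```bash
python3 - <<'E'
from h import *
d=np.load("top0.npz");P=d["P"];f=d["f"];hsv=cv2.cvtColor(f,cv2.COLOR_RGB2HSV)
for (u,v) in [(238,218),(198,212),(215,228),(220,204),(215,230),(268,191),(380,183),(325,188),(273,258),(386,249),(326,222),(190,300)]: print((u,v),P[v,u].round(4),f[v,u])
m=cv2.inRange(hsv,(40,60,30),(90,255,255))>0; m[:170]=0;m[270:]=0
r=cv2.minAreaRect(P[m][:,:2].astype(np.float32));print("mat",r,P[m][:,2].mean())
m=cv2.inRange(hsv,(5,180,150),(14,255,255))>0
for a,b in[(190,210),(228,246)]:
    k=m.copy();k[:160]=0;k[270:]=0;k[:,:a]=0;k[:,b:]=0
    q=P[k];print("or",len(q),q.mean(0).round(4),cv2.minAreaRect(q[:,:2].astype(np.float32)),np.percentile(q[:,2],[10,50,90]))
E
```

```text
(238, 218) [0.503  0.0708 0.042 ] [182  88  32]
(198, 212) [0.5162 0.1882 0.0628] [183 102  46]
(215, 228) [0.4708 0.1378 0.0503] [167 160 154]
(220, 204) [0.5433 0.1254 0.0487] [23 21 24]
(215, 230) [0.4647 0.1373 0.0528] [157 150 146]
(268, 191) [ 0.591  -0.0177  0.0167] [146 138 132]
(380, 183) [ 0.6279 -0.369  -0.0049] [92 90 63]
(325, 188) [ 0.6045 -0.1933  0.0157] [94 88 85]
(273, 258) [ 0.3866 -0.0373  0.0012] [48 87 62]
(386, 249) [ 0.4207 -0.3831  0.0076] [55 86 61]
(326, 222) [ 0.5012 -0.1996 -0.0042] [79 97 55]
(190, 300) [0.2552 0.2111 0.0012] [99 78 49]
mat ((0.48860064148902893, -0.1915704905986786), (0.2443169504404068, 0.38434451818466187), 3.8143222332000732) 0.007976799227212089
or 169 [0.5172 0.1925 0.064 ] ((0.5163940191268921, 0.19269607961177826), (0.010844456031918526, 0.15764892101287842), 81.07624816894531) [0.0599885  0.0638366  0.06800804]
or 169 [0.497  0.0738 0.0457] ((0.4553568363189697, 0.06142167001962662), (0.23504813015460968, 0.07178296893835068), 17.387731552124023) [0.03061442 0.0382596  0.04289756]
```

Request:
move_arm --motion '[[[0, 0, 0], [0, 0, -0.945]], [[0, 0, 0], [0, 0, -0.945]], [[0, 0, 0], [0, 0, -0.945]], [[0, 0, 0], [0, 0, -0.945]], [[0, 0, 0], [0, 0, -0.945]], [[0, 0, 0], [0, 0, -0.945]], [[0, 0, 0], [0, 0, -0.945]], [[0, 0, 0], [0, 0, -0.945]], [[0, 0, 0], [0, 0, -0.945]]]'

```text
time_s: 1.0
position: [0.1215, -0.5362, 0.2479]
tool_rot: [[0.154, 0.988, -0.0], [0.988, -0.154, 0.001], [0.001, -0.0, -1.0]]
ft_force: [0.1, -0.5, 0.6]
grip_width: 0.0855
gripper_force: 0.0
```

Request:
move_arm --motion '[[[0.8, 0.26, 0], [0, 0, 0]], [[0.8, 0.26, 0], [0, 0, 0]], [[0.8, 0.26, 0], [0, 0, 0]], [[0.8, 0.26, 0], [0, 0, 0]], [[0.8, 0.26, 0], [0, 0, 0]], [[0.8, 0.26, 0], [0, 0, 0]], [[0.8, 0.26, 0], [0, 0, 0]], [[0.8, 0.26, 0], [0, 0, 0]], [[0.8, 0.26, 0], [0, 0, 0]], [[0.8, 0.26, 0], [0, 0, 0]], [[0.8, 0.26, 0], [0, 0, 0]], [[0.8, 0.26, 0], [0, 0, 0]], [[0.8, 0.26, 0], [0, 0, 0]], [[0.8, 0.26, 0], [0, 0, 0]], [[0.8, 0.26, 0], [0, 0, 0]], [[0.8, 0.26, 0], [0, 0, 0]], [[0.8, 0.26, 0], [0, 0, 0]], [[0.8, 0.26, 0], [0, 0, 0]], [[0, 0, 0], [0, 0, 0]], [[0, 0, 0], [0, 0, 0]]]' --claw 0.4

```text
time_s: 3.0
position: [0.4673, 0.1374, 0.2478]
tool_rot: [[0.158, 0.987, -0.001], [0.987, -0.158, -0.0], [-0.001, -0.001, -1.0]]
ft_force: [0.1, 0.5, -0.5]
grip_width: 0.0511
gripper_force: 0.0
```

```bash
python3 - <<'E'
from h import *
for n in["wrist","top"]:
    im=get(n);save(im,n+"1.png");np.savez(n+"1.npz",P=cloud(im),f=im["frame"])
    if n=="wrist":print(im["T_tool_cam"],im["M"],im["k1"],im["fx"])
s=env.observe();print(s["q"],s["position"],s["tool_rot"],s["grip_width"],s["time_s"])
E
```

```text
[[-2.20147761e-04  9.64488483e-01  2.64124815e-01  6.74804592e-02]
 [ 9.99999783e-01  4.83796930e-05  6.56833612e-04 -7.09711105e-04]
 [ 6.20730177e-04  2.64124903e-01 -9.64488284e-01 -1.24770652e-01]
 [ 0.00000000e+00  0.00000000e+00  0.00000000e+00  1.00000000e+00]] [[ 0.98739133  0.15214619  0.04370244  0.47744067]
 [-0.15828684  0.95227662  0.26098758  0.20416397]
 [-0.00190855 -0.2646144   0.96435241  0.37249377]
 [ 0.          0.          0.          1.        ]] 0.00745839207333242 329.7198993152804
[ 2.29477952e+00  1.54626859e+01  8.39672909e+01 -1.22984131e-02
  8.06123282e+01  1.15284032e+01] [0.46712138 0.13626224 0.24817543] [[ 1.60425690e-01  9.87047651e-01 -7.29285210e-04]
 [ 9.87047857e-01 -1.60425902e-01 -2.41167614e-04]
 [-3.55040165e-04 -6.81149923e-04 -9.99999705e-01]] 0.05110572631003327 3.1
```

View pics/wrist1.png

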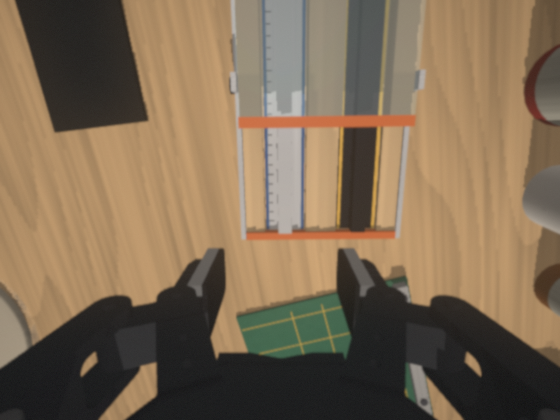

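The wrist view shows the lip at row 236 (columns 245–397), the cover band at row 122 (columns 238–414), the aluminium rib running from (285,233) to (286,130), and the black ruler at column 360.

```bash
cat >> h.py <<'E'
def rays(im,uv,z):
    K=np.array([[im["fx"],0,im["cx"]],[0,im["fy"],im["cy"]],[0,0,1.]])
    p=cv2.undistortPoints(np.array(uv,float).reshape(-1,1,2),K,np.array([im["k1"],0,0,0.])).reshape(-1,2)
    D=np.c_[p[:,0],-p[:,1],-np.ones(len(p))]@im["M"][:3,:3].T; o=im["M"][:3,3]
    return o+D*((z-o[2])/D[:,2])[:,None]
E
python3 - <<'E'
from h import *
d=np.load("wrist1.npz");P=d["P"];f=d["f"];hsv=cv2.cvtColor(f,cv2.COLOR_RGB2HSV)
m=cv2.inRange(hsv,(3,150,120),(14,255,255))>0
for a,b in[(105,135),(225,245)]:
    k=m.copy();k[:a]=0;k[b:]=0;k[:,:236]=0;k[:,418:]=0
    q=P[k];print("orange",len(q),q.mean(0).round(4),cv2.minAreaRect(q[:,:2].astype(np.float32)),np.percentile(q[:,2],[10,50,90]).round(4))
    v,u=np.nonzero(k);print(np.polyfit(u,v,1),u.min(),u.max(),v.min(),v.max())
for v in(150,180,205,225):
    print(v,[ (u,f[v,u].tolist(),P[v,u].round(3).tolist()) for u in(256,272,286,299,310,360)])
    print(v,''.join('#' if x else '.' for x in f[v,262:312].min(1)>130))
print(np.median(P[300:310,100:150].reshape(-1,3),0), "bench")
m=P[...,2]; k=np.zeros(m.shape,bool);k[140:228,270:300]=1;k&=(P[...,2]>.044)
q=P[k];print("rib",len(q),q.mean(0),np.percentile(q[:,2],[10,50,90]));c,s,vt=np.linalg.svd(q[:,:2]-q[:,:2].mean(0),full_matrices=False);print(vt[0])
E
```

```text
orange 1690 [0.5206 0.1928 0.0651] ((0.5177357196807861, 0.19265344738960266), (0.010546752251684666, 0.15826959908008575), 80.84092712402344) [0.0629 0.0639 0.0648]
[-9.84629956e-03  1.24546382e+02] 240 414 116 127
orange 1015 [0.5027 0.0762 0.0395] ((0.48175710439682007, 0.09994421899318695), (0.11540171504020691, 0.17379295825958252), 35.95650100708008) [0.0377 0.0387 0.0396]
[-1.29719180e-02  2.38964844e+02] 247 393 230 239
150 [(256, [194, 160, 121], [0.447, 0.176, 0.036]), (272, [185, 179, 173], [0.463, 0.173, 0.034]), (286, [181, 175, 169], [0.477, 0.172, 0.047]), (299, [183, 177, 172], [0.49, 0.169, 0.034]), (310, [201, 166, 125], [0.501, 0.167, 0.035]), (360, [61, 52, 46], [0.548, 0.161, 0.047])]
150 ......##################################..........
180 [(256, [198, 164, 122], [0.441, 0.145, 0.034]), (272, [182, 176, 169], [0.458, 0.143, 0.034]), (286, [181, 175, 169], [0.472, 0.143, 0.047]), (299, [183, 177, 172], [0.486, 0.138, 0.035]), (310, [204, 169, 127], [0.497, 0.137, 0.036]), (360, [60, 51, 45], [0.545, 0.131, 0.049])]
180 ......#################################...........
205 [(256, [200, 165, 124], [0.437, 0.119, 0.034]), (272, [182, 175, 170], [0.453, 0.116, 0.034]), (286, [181, 174, 169], [0.468, 0.117, 0.048]), (299, [178, 172, 168], [0.482, 0.111, 0.033]), (310, [206, 170, 127], [0.493, 0.11, 0.035]), (360, [60, 52, 45], [0.543, 0.105, 0.047])]
205 .......################################...........
225 [(256, [197, 162, 121], [0.433, 0.097, 0.035]), (272, [157, 151, 145], [0.45, 0.094, 0.035]), (286, [182, 176, 170], [0.465, 0.097, 0.049]), (299, [172, 167, 163], [0.479, 0.089, 0.034]), (310, [201, 165, 123], [0.49, 0.088, 0.036]), (360, [60, 51, 44], [0.541, 0.084, 0.047])]
225 ........######.########################...........
[0.41998254 0.15747319 0.28376861] bench
rib 1250 [0.47038637 0.13998844 0.05073142] [0.04725153 0.04816841 0.04905397]
[-0.14908451 -0.98882446]
```

```bash
python3 - <<'E'
from h import *
d=np.load("wrist1.npz");P=d["P"];s=env.observe();R=np.array(s["tool_rot"]);p=np.array(s["position"])
Q=(P-p)@R  # tool coords
k=np.zeros(P.shape[:2],bool);k[132:236,270:302]=1
k&=(P[...,2]>.0455)&(P[...,2]<.051); q=Q[k]
# per-slice middle of rib across tool y
xs=[];ys=[]
for x in np.arange(q[:,0].min()+.004,q[:,0].max()-.004,.004):
    t=q[abs(q[:,0]-x)<.003,1]
    if len(t)>5: a,b=np.percentile(t,[2,98]);xs.append(x);ys.append((a+b)/2);w=b-a
print(np.polyfit(xs,ys,1),w,"rib x range",q[:,0].min(),q[:,0].max(),np.degrees(np.arctan(np.polyfit(xs,ys,1)[0])))
hsv=cv2.cvtColor(d["f"],cv2.COLOR_RGB2HSV);m=cv2.inRange(hsv,(3,150,120),(14,255,255))>0
k=m.copy();k[:105]=0;k[135:]=0;k[:,:236]=0;k[:,418:]=0;k&=(P[...,2]<.068)&(P[...,2]>.06);q=Q[k]
print("band slope",np.degrees(np.arctan(np.polyfit(q[:,1],q[:,0],1)[0])),q[:,0].mean(),np.percentile(q[:,0],[2,98]),np.percentile(q[:,1],[1,99]))
k=m.copy();k[:225]=0;k[245:]=0;k[:,:245]=0;k[:,396:]=0;k&=(P[...,2]<.041)&(P[...,2]>.036);q=Q[k]
print("lip slope",np.degrees(np.arctan(np.polyfit(q[:,1],q[:,0],1)[0])),q[:,0].mean(),np.percentile(q[:,0],[2,98]),np.percentile(q[:,1],[1,99]))
E
```

```text
[-0.00954475  0.00282077] 0.013523987680933068 rib x range -0.04792405166045456 0.0543255292599343 -0.5468570307614803
band slope 0.7193978592144751 0.06457131622241649 [0.06028204 0.06917648] [-0.03690803  0.11812245]
lip slope 0.9357047816381235 -0.053845538513886244 [-0.05784287 -0.04936559] [-0.03522181  0.11844   ]
```

Request:
move_arm --motion '[[[0.35, 0.03, 0], [0, 0, -0.08]], [[0.35, 0.03, 0.3], [0, 0, 0]], [[0, 0, 0.7], [0, 0, 0]], [[0, 0, 0.7], [0, 0, 0]], [[0, 0, 0.7], [0, 0, 0]], [[0, 0, 0.6], [0, 0, 0]], [[0, 0, 0.3], [0, 0, 0]], [[0, 0, 0.2], [0, 0, 0]], [[0, 0, 0], [0, 0, 0]], [[0, 0, 0], [0, 0, 0]]]'

```text
time_s: 4.1
position: [0.4763, 0.1707, 0.0741]
tool_rot: [[0.149, 0.989, 0.001], [0.989, -0.149, 0.0], [0.0, 0.001, -1.0]]
ft_force: [-0.4, 0.1, 0.0]
grip_width: 0.0516
gripper_force: 0.0
```

```bash
python3 - <<'E'
from h import *
s=env.observe();print(s["position"],s["ft_force"],s["tool_rot"][:,0],s["grip_width"])
im=get("wrist");save(im,"wrist2.png");np.savez("wrist2.npz",P=cloud(im),f=im["frame"])
E
```

```text
[0.47634458 0.17068285 0.07413453] [-0.40292797  0.05282064  0.03418554] [1.49481667e-01 9.88764447e-01 3.16352856e-04] 0.051596198391503645
```

View pics/wrist2.png

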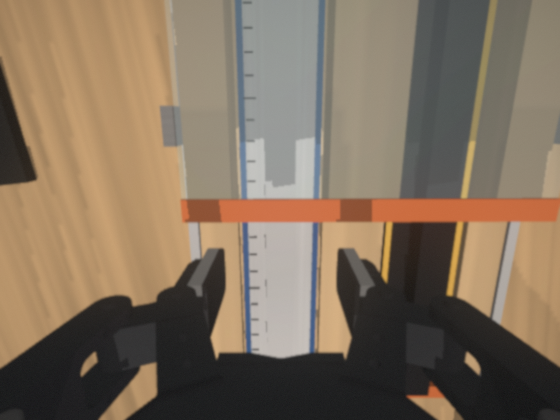

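The rib at about column 283 sits centred between the fingertips at columns 222 and 338, and the band is at row 210, ahead of the fingers. I'll lower the gripper and close.

Request:
move_arm --motion '[[[0, 0, 0.2], [0, 0, 0]], [[0, 0, 0.14], [0, 0, 0]], [[0, 0, 0.06], [0, 0, 0]], [[0, 0, 0], [0, 0, 0]], [[0, 0, 0], [0, 0, 0]]]'

```text
time_s: 4.65
position: [0.476, 0.1711, 0.0533]
tool_rot: [[0.149, 0.989, -0.0], [0.989, -0.149, -0.0], [-0.0, -0.0, -1.0]]
ft_force: [0.3, -0.4, 0.5]
grip_width: 0.0513
gripper_force: 0.0
```

Request:
move_arm --motion '[[[0, 0, 0], [0, 0, 0]], [[0, 0, 0], [0, 0, 0]], [[0, 0, 0], [0, 0, 0]], [[0, 0, 0], [0, 0, 0]], [[0, 0, 0], [0, 0, 0]], [[0, 0, 0], [0, 0, 0]], [[0, 0, 0], [0, 0, 0]], [[0, 0, 0], [0, 0, 0]]]' --claw 1 --force 70

```text
time_s: 5.45
position: [0.4761, 0.1711, 0.0537]
tool_rot: [[0.149, 0.989, 0.001], [0.989, -0.149, 0.0], [0.0, 0.001, -1.0]]
ft_force: [-1.7, 0.6, 5.6]
grip_width: 0.012
gripper_force: 69.9
```

Request:
move_arm --motion '[[[0, 0, -0.025], [0, -0.04, 0]], [[0, 0, -0.025], [0, -0.04, 0]], [[0, 0, 0], [0, 0, 0]]]'

```text
time_s: 5.75
position: [0.4759, 0.1711, 0.0558]
tool_rot: [[0.149, 0.989, -0.002], [0.989, -0.149, -0.011], [-0.012, -0.0, -1.0]]
ft_force: [0.7, -0.5, -1.2]
grip_width: 0.0122
gripper_force: 69.1
```

Request:
move_arm --motion '[[[0, 0, -0.025], [0, -0.04, 0]], [[0, 0, -0.025], [0, -0.04, 0]], [[0, 0, 0], [0, 0, 0]]]'

```text
time_s: 6.05
position: [0.4759, 0.1712, 0.0584]
tool_rot: [[0.148, 0.989, -0.003], [0.989, -0.148, -0.022], [-0.023, 0.0, -1.0]]
ft_force: [-0.5, 0.1, -0.2]
grip_width: 0.0116
gripper_force: 69.0
```

Request:
move_arm --motion '[[[0, 0, -0.025], [0, -0.04, 0]], [[0, 0, -0.025], [0, -0.04, 0]], [[0, 0, 0], [0, 0, 0]]]'

```text
time_s: 6.35
position: [0.476, 0.1712, 0.061]
tool_rot: [[0.148, 0.989, -0.005], [0.988, -0.148, -0.034], [-0.034, 0.0, -0.999]]
ft_force: [-0.1, -0.2, -2.6]
grip_width: 0.012
gripper_force: 69.0
```

```bash
python3 - <<'E'
from h import *
s=env.observe();print(s["position"],s["ft_force"],s["wrist_torque"],s["tool_rot"],s["grip_width"])
E
```

```text
[0.47596548 0.17124256 0.0609664 ] [-0.13539903 -0.17192428 -2.62386287] [-0.01573805 -0.01385186 -0.01337952] [[ 1.48404120e-01  9.88914876e-01 -4.85651084e-03]
 [ 9.88347187e-01 -1.48483463e-01 -3.35037087e-02]
 [-3.38534275e-02  1.72169567e-04 -9.99426794e-01]] 0.01198696828869693
```

Request:
move_arm --motion '[[[0, 0, -0.025], [0, -0.04, 0]], [[0, 0, -0.025], [0, -0.04, 0]], [[0, 0, 0], [0, 0, 0]]]'

```text
time_s: 6.65
position: [0.476, 0.1713, 0.0635]
tool_rot: [[0.148, 0.989, -0.006], [0.988, -0.149, -0.045], [-0.045, 0.0, -0.999]]
ft_force: [-0.0, -0.7, -1.6]
grip_width: 0.0119
gripper_force: 69.0
```

```bash
python3 - <<'E'
from h import *
s=env.observe();print(s["position"],s["ft_force"],s["wrist_torque"],s["tool_rot"],s["grip_width"])
im=get("wrist");save(im,"wrist3.png")
E
```

```text
[0.47598517 0.17132428 0.0634809 ] [-0.01905533 -0.74018404 -1.62786136] [-0.02689409 -0.01918731 -0.02746105] [[ 1.48382730e-01  9.88908823e-01 -6.47348926e-03]
 [ 9.87905632e-01 -1.48523720e-01 -4.45327618e-02]
 [-4.50003078e-02  2.12696265e-04 -9.98986950e-01]] 0.011921892589456693
```

View pics/wrist3.png

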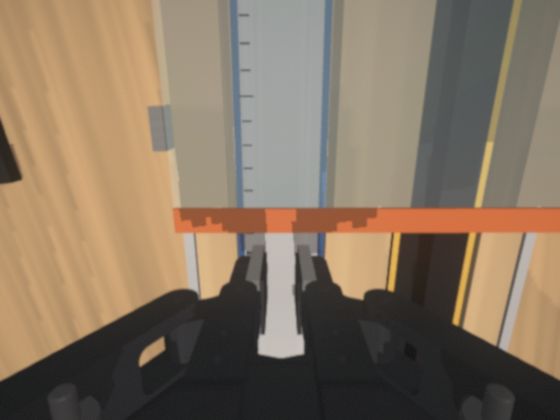

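The wrist view shows the rib gripped at (280,290), with its near end at row 352 and the band at row 220. There's no sign of pressing, so I'll draw it out gently.

Request:
move_arm --motion '[[[-0.08, 0, 0], [0, 0, 0]], [[-0.08, 0, 0], [0, 0, 0]], [[-0.08, 0, 0], [0, 0, 0]], [[0, 0, 0], [0, 0, 0]]]'

```text
time_s: 7.1
position: [0.474, 0.1588, 0.0638]
tool_rot: [[0.149, 0.989, -0.007], [0.988, -0.149, -0.044], [-0.045, -0.0, -0.999]]
ft_force: [-0.4, 0.1, -1.5]
grip_width: 0.0119
gripper_force: 69.0
```

Request:
move_arm --motion '[[[-0.1, 0, 0], [0, 0, 0]], [[-0.1, 0, 0], [0, 0, 0]], [[-0.1, 0, 0], [0, 0, 0]], [[-0.1, 0, 0], [0, 0, 0]], [[-0.1, 0, 0], [0, 0, 0]], [[0, 0, 0], [0, 0, 0]]]'

```text
time_s: 7.7
position: [0.4704, 0.1341, 0.065]
tool_rot: [[0.149, 0.989, -0.007], [0.988, -0.149, -0.044], [-0.045, -0.0, -0.999]]
ft_force: [-0.0, -0.7, -1.2]
grip_width: 0.0121
gripper_force: 69.0
```

Request:
move_arm --motion '[[[-0.12, 0, 0], [0, 0, 0]], [[-0.12, 0, 0], [0, 0, 0]], [[-0.12, 0, 0], [0, 0, 0]], [[-0.12, 0, 0], [0, 0, 0]], [[-0.12, 0, 0], [0, 0, 0]], [[-0.12, 0, 0], [0, 0, 0]], [[-0.12, 0, 0], [0, 0, 0]], [[-0.12, 0, 0], [0, 0, 0]], [[-0.12, 0, 0], [0, 0, 0]], [[-0.12, 0, 0], [0, 0, 0]], [[0, 0, 0], [0, 0, 0]]]'

```text
time_s: 8.8
position: [0.4615, 0.0748, 0.0677]
tool_rot: [[0.149, 0.989, -0.007], [0.988, -0.15, -0.044], [-0.045, -0.0, -0.999]]
ft_force: [-0.3, -0.4, -2.6]
grip_width: 0.0121
gripper_force: 69.0
```

```bash
python3 - <<'E'
from h import *
s=env.observe();print(s["position"],s["ft_force"],s["wrist_torque"],s["tool_rot"][:,0],s["grip_width"])
im=get("wrist");save(im,"wrist4.png")
E
```

```text
[0.46149701 0.07480183 0.06769886] [-0.30700004 -0.44472765 -2.6172204 ] [-0.09902123  0.00811311  0.01545457] [ 0.14937286  0.98776823 -0.04474003] 0.01205852152519975
```

View pics/wrist4.png

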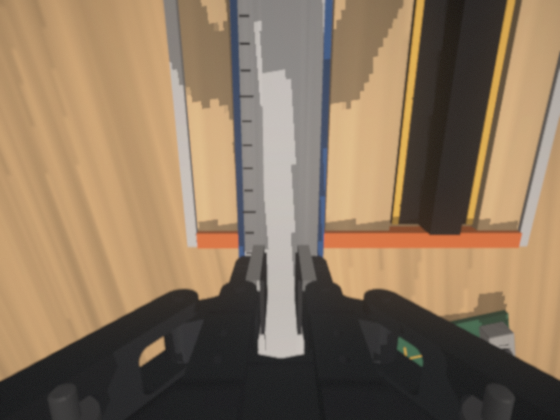

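The ruler lies straight along its lane at columns 235–330. It crosses over the lip at row 240 and isn't touching the lane walls, and the black ruler hasn't moved. I'll keep drawing.

Request:
move_arm --motion '[[[-0.15, 0, 0], [0, 0, 0]], [[-0.15, 0, 0], [0, 0, 0]], [[-0.15, 0, 0], [0, 0, 0]], [[-0.15, 0, 0], [0, 0, 0]], [[-0.15, 0, 0], [0, 0, 0]], [[-0.15, 0, 0], [0, 0, 0]], [[-0.15, 0, 0], [0, 0, 0]], [[-0.15, 0, 0], [0, 0, 0]], [[-0.15, 0, 0], [0, 0, 0]], [[-0.15, 0, 0], [0, 0, 0]], [[-0.15, 0, 0], [0, 0, 0]], [[-0.15, 0, 0], [0, 0, 0]], [[-0.15, 0, 0], [0, 0, 0]], [[-0.15, 0, 0], [0, 0, 0]], [[-0.15, 0, 0], [0, 0, 0]], [[-0.15, 0, 0], [0, 0, 0]], [[0, 0, 0], [0, 0, 0]]]'

```text
time_s: 10.55
position: [0.4437, -0.0439, 0.0731]
tool_rot: [[0.15, 0.989, -0.007], [0.988, -0.15, -0.044], [-0.045, 0.0, -0.999]]
ft_force: [0.3, -0.4, -1.9]
grip_width: 0.0118
gripper_force: 69.0
```

```bash
python3 - <<'E'
from h import *
s=env.observe();print(s["position"],s["ft_force"],s["wrist_torque"],s["tool_rot"][:,0],s["grip_width"])
im=get("wrist");save(im,"wrist5.png");
im=get("top");np.savez("top5.npz",P=cloud(im),f=im["frame"])
E
```

```text
[ 0.44372138 -0.04394948  0.07305603] [ 0.29270692 -0.39885913 -1.94395188] [-0.07373347  0.03310993  0.00217453] [ 0.14961771  0.98772917 -0.04478411] 0.011769096218817924
```

View pics/wrist5.png

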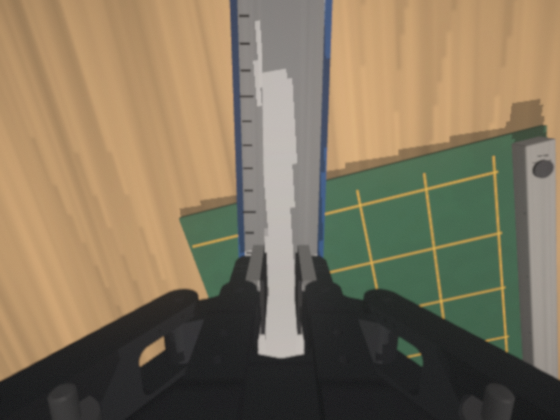

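The ruler is fully out, running along columns 235–330, with the mat and fence visible below (the fence is at column 535). I'll lift, level and yaw it over the mat.

Request:
move_arm --motion '[[[0, 0, -0.3], [0, 0, 0]], [[0, 0, -0.5], [0, 0, 0]], [[0, 0, -0.5], [0, 0, 0]], [[0, 0, -0.5], [0, 0.16, 0]], [[0, 0, -0.3], [0, 0.16, 0]], [[-0.2, 0.05, 0], [0, 0, -0.4]], [[-0.4, 0.1, 0], [0, 0, -0.4]], [[-0.5, 0.16, 0], [0, 0, -0.4]], [[-0.5, 0.18, 0], [0, 0, -0.4]], [[-0.5, 0.18, 0], [0, 0, 0]], [[-0.5, 0.18, 0], [0, 0, 0]], [[-0.5, 0.18, 0], [0, 0, 0]], [[-0.5, 0.18, 0], [0, 0, 0]], [[-0.5, 0.18, 0], [0, 0, 0]], [[-0.3, 0.1, 0], [0, 0, 0]], [[0, 0, 0], [0, 0, 0]], [[0, 0, 0], [0, 0, 0]]]'

```text
time_s: 12.35
position: [0.525, -0.2548, 0.1775]
tool_rot: [[-0.074, 0.997, -0.001], [0.997, 0.074, 0.001], [0.001, -0.001, -1.0]]
ft_force: [-0.9, -0.1, -2.3]
grip_width: 0.0117
gripper_force: 69.0
```

```bash
python3 - <<'E'
from h import *
s=env.observe();print(s["position"],s["ft_force"],s["wrist_torque"],s["tool_rot"],s["grip_width"])
im=get("wrist");save(im,"wrist6.png");np.savez("wrist6.npz",P=cloud(im),f=im["frame"],R=s["tool_rot"],p=s["position"])
im=get("top");save(im,"top6.png");np.savez("top6.npz",P=cloud(im),f=im["frame"])
E
```

```text
[ 0.52496321 -0.25478554  0.17749086] [-0.92955911 -0.07301836 -2.30273459] [-0.12378587  0.01038879 -0.01611564] [[-7.41958643e-02  9.97243303e-01 -8.76811788e-04]
 [ 9.97243214e-01  7.41966580e-02  9.10281313e-04]
 [ 9.72828448e-04 -8.06855497e-04 -9.99999201e-01]] 0.011733833239554407
```

View pics/wrist6.png

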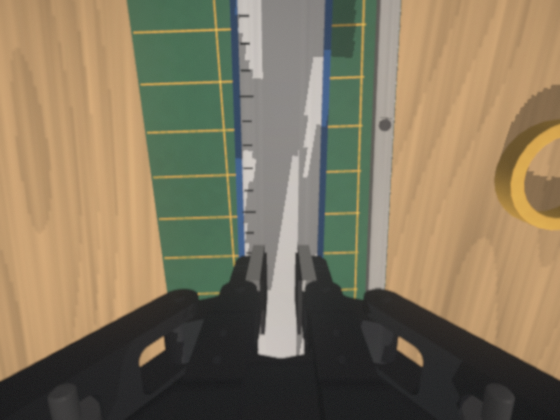

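The ruler is at columns 235–330, roughly parallel to the fence at columns 372–398. The fence's bolt at (384,125) is its middle one, according to the top view. Next I'll measure the fence in tool coordinates.

```bash
python3 - <<'E'
from h import *
d=np.load("wrist6.npz");P=d["P"];R=d["R"];p=d["p"];f=d["f"];Q=(P-p)@R
print("bolt",Q[125,384],P[125,384])
k=np.zeros(P.shape[:2],bool);k[5:285,366:404]=1
z=P[...,2]
fl=[(np.median(z[v,345:366]),np.median(z[v,384:390])) for v in(60,150,230)];print("mat,fence z",fl)
k&=(z>.0105)&(z<.02);vs=[];a=[];b=[];xs=[]
for v in range(10,284,4):
    u=np.nonzero(k[v])[0]
    if len(u)>6: a.append(Q[v,u[1],1]);b.append(Q[v,u[-2],1]);xs.append(Q[v,u[1],0]);
a=np.array(a);b=np.array(b);xs=np.array(xs);print("inner",np.polyfit(xs,a,1),"outer",np.polyfit(xs,b,1),"width",np.median(b-a),xs.min(),xs.max(),np.std(a-np.polyval(np.polyfit(xs,a,1),xs)))
# ruler blue edges
hsv=cv2.cvtColor(f,cv2.COLOR_RGB2HSV);m=cv2.inRange(hsv,(105,90,40),(130,255,255))>0
for lo,hi in((225,255),(305,340)):
    kk=m.copy();kk[:,:lo]=0;kk[:,hi:]=0;kk[250:]=0;q=Q[kk];q=q[(abs(q[:,2]-np.median(q[:,2]))<.006)]
    print("edge",len(q),np.polyfit(q[:,0],q[:,1],1),np.median(q[:,2]),np.polyfit(q[:,0],q[:,2],1),q[:,0].min(),q[:,0].max())
t=np.load("top0.npz");h0=cv2.cvtColor(t["f"],cv2.COLOR_RGB2HSV)
m=cv2.inRange(h0,(40,60,30),(90,255,255))>0;m[:170]=0;m[265:]=0;m[:,:255]=0;m[:,400:]=0
q=((t["P"]-p)@R)[m];print("mat in tool x",np.percentile(q[:,0],[.5,99.5]),"y",np.percentile(q[:,1],[.5,99.5]))
E
```

```text
bolt [0.06071332 0.08634634 0.16152682] [ 0.60642522 -0.18768594  0.01595357]
mat,fence z [(np.float64(0.0032615817531281843), np.float64(0.015220510046769276)), (np.float64(0.003335971581499453), np.float64(0.014906624747669822)), (np.float64(0.0029488891030733932), np.float64(0.014617302509483093))]
inner [-0.03496056  0.08096371] outer [-0.0312868   0.09492142] width 0.014155329921320209 -0.0857135124838107 0.14737281334849567 0.00027829732075894853
edge 1202 [ 0.00135219 -0.01917473] 0.019698814377893288 [0.00635675 0.0192953 ] 0.007468145077916846 0.11163224536329197
edge 1191 [0.00142    0.01790204] 0.01975693665922362 [0.00740494 0.01927102] 0.007485204082579688 0.11118679402565497
mat in tool x [-0.12136998  0.23674924] y [-0.1233163   0.07940074]
```

Request:
move_arm --motion '[[[0, 0.2, 0], [0, 0, -0.12]], [[0, 0.3, 0.3], [0, 0, -0.125]], [[0, 0.3, 0.5], [0, 0, 0]], [[0, 0.24, 0.5], [0, 0, 0]], [[0, 0, 0.5], [0, 0, 0]], [[0, 0, 0.5], [0, 0, 0]], [[0, 0, 0.3], [0, 0, 0]], [[0, 0, 0.2], [0, 0, 0]], [[0, 0, 0], [0, 0, 0]], [[0, 0, 0], [0, 0, 0]]]'

```text
time_s: 13.45
position: [0.5775, -0.2504, 0.0387]
tool_rot: [[-0.109, 0.994, 0.001], [0.994, 0.109, -0.001], [-0.001, 0.001, -1.0]]
ft_force: [-0.4, 0.6, -2.0]
grip_width: 0.0123
gripper_force: 68.9
```

```bash
python3 - <<'E'
from h import *
s=env.observe();print(s["position"],s["ft_force"],s["wrist_torque"],s["tool_rot"],s["grip_width"])
im=get("wrist");save(im,"wrist7.png");R=s["tool_rot"];p=s["position"];P=cloud(im);Q=(P-p)@R;f=im["frame"]
hsv=cv2.cvtColor(f,cv2.COLOR_RGB2HSV);m=cv2.inRange(hsv,(105,90,40),(130,255,255))>0
for lo,hi in((225,255),(305,340)):
    kk=m.copy();kk[:,:lo]=0;kk[:,hi:]=0;kk[250:]=0;q=Q[kk];q=q[(abs(q[:,2]-np.median(q[:,2]))<.006)]
    print("edge",len(q),np.polyfit(q[:,0],q[:,1],1),np.polyfit(q[:,0],q[:,2],1))
z=P[...,2];k=np.zeros(z.shape,bool);k[5:250,325:410]=1;k&=(z>.011)&(z<.019);k&=~m
a=[];xs=[]
for v in range(10,250,4):
    u=np.nonzero(k[v])[0]
    if len(u)>6: a.append(Q[v,u[1],1]);xs.append(Q[v,u[1],0])
c=np.polyfit(xs,a,1);print("inner",c,len(a),np.std(np.array(a)-np.polyval(c,xs)))
E
```

```text
[ 0.57750443 -0.25042329  0.03866264] [-0.35051913  0.64579383 -1.95958873] [-0.12514539  0.03646371 -0.02770988] [[-1.08621483e-01  9.94082622e-01  1.05565434e-03]
 [ 9.94082901e-01  1.08622190e-01 -6.37223594e-04]
 [-7.48120387e-04  9.80191759e-04 -9.99999240e-01]] 0.012335250621728565
edge 1220 [ 0.00030324 -0.01911259] [0.00626295 0.01933863]
edge 1271 [0.00013661 0.01809539] [0.00593101 0.01939188]
inner [-0.00595088  0.02831743] 60 0.00112185936058573
```

View pics/wrist7.png

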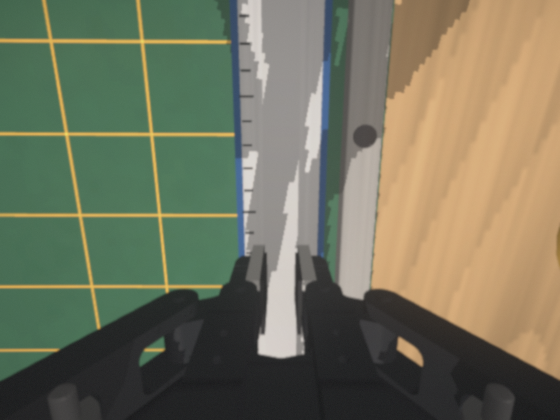

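The ruler is parallel to the fence with a gap of about 8 mm (its edge is at column 325 and the fence at 345). I'll lower it to contact.

Request:
move_arm --motion '[[[0, 0, 0.06], [0, 0, 0]], [[0, 0, 0.06], [0, 0, 0]], [[0, 0, 0.04], [0, 0, 0]], [[0, 0, 0], [0, 0, 0]]]'

```text
time_s: 13.9
position: [0.5768, -0.2504, 0.0296]
tool_rot: [[-0.108, 0.994, -0.0], [0.994, 0.108, 0.0], [0.0, -0.0, -1.0]]
ft_force: [-0.9, -0.6, -2.5]
grip_width: 0.0119
gripper_force: 69.0
```

Request:
move_arm --motion '[[[0, 0, 0.02], [0, 0, 0]], [[0, 0, 0.01], [0, 0, 0]], [[0, 0, 0], [0, 0, 0]]]'

```text
time_s: 14.2
position: [0.577, -0.2504, 0.0284]
tool_rot: [[-0.108, 0.994, 0.0], [0.994, 0.108, 0.0], [0.0, 0.0, -1.0]]
ft_force: [0.3, 0.4, -2.6]
grip_width: 0.0118
gripper_force: 69.0
```

Request:
move_arm --motion '[[[0, 0, 0.012], [0, 0, 0]], [[0, 0, 0.01], [0, 0, 0]], [[0, 0, 0], [0, 0, 0]]]'

```text
time_s: 14.5
position: [0.577, -0.2505, 0.0278]
tool_rot: [[-0.108, 0.994, 0.0], [0.994, 0.108, -0.0], [-0.0, 0.0, -1.0]]
ft_force: [-0.9, 1.6, 4.2]
grip_width: 0.012
gripper_force: 69.7
```

```bash
python3 - <<'E'
from h import *
s=env.observe();print(s["position"],s["ft_force"],s["wrist_torque"])
E
```

```text
[ 0.57702084 -0.25048121  0.02779914] [-0.92896714  1.63882995  4.19713392] [0.11338202 0.22761304 0.00236215]
```

Request:
move_arm --motion '[[[0, 0, 0], [0, 0, 0]], [[0, 0, 0], [0, 0, 0]], [[0, 0, 0], [0, 0, 0]], [[0, 0, 0], [0, 0, 0]]]' --claw 0.74

```text
time_s: 14.9
position: [0.577, -0.2504, 0.0272]
tool_rot: [[-0.108, 0.994, -0.0], [0.994, 0.108, 0.0], [0.0, -0.0, -1.0]]
ft_force: [0.1, 0.2, 0.3]
grip_width: 0.0226
gripper_force: 0.0
```

Request:
move_arm --motion '[[[0, 0, -0.2], [0, 0, 0]], [[0, 0, -0.4], [0, 0, 0]], [[0, 0, -0.5], [0, 0, 0]], [[0, 0, -0.5], [0, 0, 0]], [[0, 0, -0.5], [0, 0, 0]], [[0, 0, -0.5], [0, 0, 0]], [[0, 0, 0], [0, 0, 0]], [[0, 0, 0], [0, 0, 0]]]'

```text
time_s: 15.7
position: [0.5769, -0.2504, 0.1579]
tool_rot: [[-0.108, 0.994, 0.001], [0.994, 0.108, -0.001], [-0.001, 0.001, -1.0]]
ft_force: [0.4, -0.4, -0.9]
grip_width: 0.0222
gripper_force: 0.0
```

```bash
cat > meas.py <<'E'
from h import *
s=env.observe();print(s["position"],s["ft_force"],s["grip_width"],s["time_s"])
im=get("wrist");R=s["tool_rot"];p=s["position"];P=cloud(im);Q=(P-p)@R;f=im["frame"]
hsv=cv2.cvtColor(f,cv2.COLOR_RGB2HSV);m=cv2.inRange(hsv,(105,90,40),(130,255,255))>0
n,l,st,c=cv2.connectedComponentsWithStats(m.astype(np.uint8))
for i in range(1,n):
    if st[i,4]>150:
        v,u=np.nonzero(l==i);k=v<300;u,v=u[k],v[k]
        if len(u)<100: continue
        q=(rays(im,np.c_[u,v],.009)-p)@R
        print("edge",len(q),np.polyfit(q[:,0],q[:,1],1).round(4),"x",q[:,0].min().round(4),q[:,0].max().round(4),"zmed",np.median(P[v,u,2]).round(4),"zslope",np.polyfit(q[:,0],P[v,u,2],1)[0].round(4))
z=P[...,2];c0=[]
for v in range(10,290,4):
    u=np.nonzero((z[v,300:430]>.0115)&(z[v,300:430]<.019)&(~m[v,300:430])&(Q[v,300:430,1]>.02))[0]+300
    if len(u)>6: c0.append((u[1],v,u[-2]))
c0=np.array(c0)
for j in(0,2):
    q=(rays(im,c0[:,[j,1]],.016)-p)@R;print("fence edge",np.polyfit(q[:,0],q[:,1],1),len(q))
import sys;save(im,sys.argv[1])
E
python3 meas.py wrist8.png
```

```text
[ 0.57690165 -0.25041233  0.15790781] [ 0.37247448 -0.35914831 -0.87827223] 0.02217681319250107 15.7
edge 576 [-0.     0.018] x -0.0818 0.1498 zmed 0.0084 zslope -0.03
fence edge [-0.01080919  0.03001842] 62
fence edge [0.0024446  0.04272247] 62
```

View pics/wrist8.png

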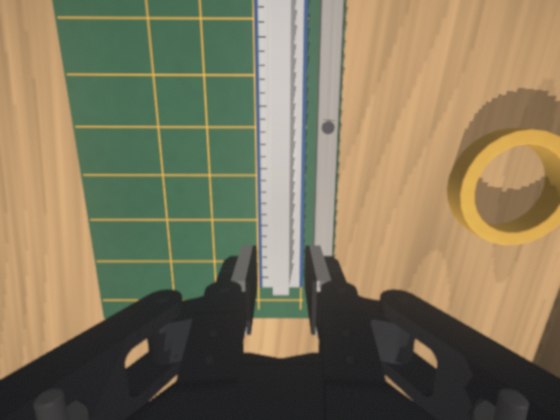

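(That was my last picture: the ruler lies flat, with its near end at row 292, parallel to the fence and about 10 mm short of it.) I'll push it flush with closed fingers, starting at the balance point.

Request:
move_arm --motion '[[[0.34, -0.26, 0], [0, 0, 0]], [[0.34, -0.26, 0], [0, 0, 0]], [[0.33, -0.26, 0], [0, 0, 0]], [[0.33, -0.26, 0], [0, 0, 0]], [[0, 0, 0.5], [0, 0, 0]], [[0, 0, 0.6], [0, 0, 0]], [[0, 0, 0.6], [0, 0, 0]], [[0, 0, 0.5], [0, 0, 0]], [[0, 0, 0.2], [0, 0, 0]], [[0, 0, 0.1], [0, 0, 0]], [[0, 0, 0], [0, 0, 0]], [[0, 0, 0], [0, 0, 0]]]' --claw 1 --force 30

```text
time_s: 16.95
position: [0.5184, -0.1897, 0.0332]
tool_rot: [[-0.108, 0.994, 0.001], [0.994, 0.108, -0.001], [-0.001, 0.001, -1.0]]
ft_force: [-0.3, -0.8, 0.9]
grip_width: 0.0003
gripper_force: 0.0
```

Request:
move_arm --motion '[[[0, 0, 0.09], [0, 0, 0]], [[0, 0, 0.08], [0, 0, 0]], [[0, 0, 0], [0, 0, 0]], [[0, 0, 0], [0, 0, 0]]]'

```text
time_s: 17.35
position: [0.518, -0.1894, 0.0238]
tool_rot: [[-0.108, 0.994, -0.0], [0.994, 0.108, 0.0], [0.0, -0.0, -1.0]]
ft_force: [0.3, -0.1, -0.2]
grip_width: 0.0
gripper_force: 0.0
```

Request:
move_arm --motion '[[[0, 0.06, 0], [0, 0, 0]], [[0, 0.06, 0], [0, 0, 0]], [[0, 0.06, 0], [0, 0, 0]], [[0, 0.06, 0], [0, 0, 0]], [[0, 0.06, 0], [0, 0, 0]], [[0, 0, 0], [0, 0, 0]]]'

```text
time_s: 17.95
position: [0.5333, -0.1878, 0.0238]
tool_rot: [[-0.108, 0.994, 0.0], [0.994, 0.108, -0.0], [-0.0, 0.0, -1.0]]
ft_force: [-0.4, -0.8, 0.0]
grip_width: -0.0002
gripper_force: 0.0
```

```bash
python3 meas.py wrist9.png
```

```text
[ 0.53331351 -0.18779772  0.02379933] [-0.42544118 -0.80100303  0.04912619] -0.00017103586714436192 17.95
edge 1483 [0.0012 0.0174] x -0.0086 0.1096 zmed 0.0084 zslope -0.0074
edge 1576 [0.0001 0.0545] x -0.0159 0.1095 zmed 0.0084 zslope -0.0031
fence edge [8.18967061e-05 2.86270595e-02] 6
fence edge [-0.11635875  0.06444367] 6
```

Request:
move_arm --motion '[[[0, 0.06, 0], [0, 0, 0]], [[0, 0.06, 0], [0, 0, 0]], [[0, 0.06, 0], [0, 0, 0]], [[0, 0, 0], [0, 0, 0]]]'

```text
time_s: 18.4
position: [0.5423, -0.1868, 0.0238]
tool_rot: [[-0.108, 0.994, 0.0], [0.994, 0.108, -0.0], [-0.0, 0.0, -1.0]]
ft_force: [-0.1, 0.5, -0.2]
grip_width: 0.0001
gripper_force: 0.0
```

Request:
move_arm --motion '[[[0, 0.04, 0], [0, 0, 0]], [[0, 0.04, 0], [0, 0, 0]], [[0, 0, 0], [0, 0, 0]]]'

```text
time_s: 18.7
position: [0.5459, -0.1863, 0.0238]
tool_rot: [[-0.108, 0.994, -0.0], [0.994, 0.108, 0.0], [0.0, -0.0, -1.0]]
ft_force: [-0.4, 0.5, 0.1]
grip_width: 0.0
gripper_force: 0.1
```

```bash
python3 meas.py wrist10.png
```

```text
[ 0.54591606 -0.18633021  0.02376055] [-0.36205994  0.45182098  0.06300048] 3.0551587342468036e-05 18.7
edge 1341 [0.0005 0.0074] x 0.0067 0.1096 zmed 0.0084 zslope -0.0228
edge 1530 [0.0005 0.0445] x -0.0127 0.1095 zmed 0.0084 zslope -0.0095
fence edge [0.00221736 0.05130647] 64
fence edge [-0.11829728  0.06444647] 64
```

Request:
move_arm --motion '[[[0, 0.03, 0], [0, 0, 0]], [[0, 0.03, 0], [0, 0, 0]], [[0, 0.02, 0], [0, 0, 0]], [[0, 0, 0], [0, 0, 0]]]'

```text
time_s: 19.15
position: [0.55, -0.186, 0.0238]
tool_rot: [[-0.108, 0.994, 0.0], [0.994, 0.108, -0.0], [-0.0, 0.0, -1.0]]
ft_force: [-0.0, 0.1, -0.2]
grip_width: -0.0001
gripper_force: 0.2
```

Request:
move_arm --motion '[[[0, 0.015, 0], [0, 0, 0]], [[0, 0.015, 0], [0, 0, 0]], [[0, 0, 0], [0, 0, 0]]]'

```text
time_s: 19.45
position: [0.5514, -0.1858, 0.0238]
tool_rot: [[-0.108, 0.994, 0.0], [0.994, 0.108, 0.0], [0.0, 0.0, -1.0]]
ft_force: [-1.7, 0.4, -1.7]
grip_width: 0.0001
gripper_force: 0.3
```

```bash
python3 meas.py wrist11.png
```

```text
[ 0.55140078 -0.18580553  0.0238194 ] [-1.66599746  0.40016036 -1.70326534] 6.24826301011936e-05 19.45
edge 1421 [0.001  0.0073] x 0.0066 0.1096 zmed 0.0084 zslope -0.0045
edge 1490 [0.     0.0445] x -0.0127 0.1095 zmed 0.0085 zslope 0.0045
fence edge [0.00096269 0.04608124] 70
fence edge [-0.09711896  0.06287706] 70
```

Request:
move_arm --motion '[[[0, 0.01, 0], [0, 0, 0]], [[0, 0.01, 0], [0, 0, 0]], [[0, 0, 0], [0, 0, 0]]]'

```text
time_s: 19.8
position: [0.5523, -0.1857, 0.0238]
tool_rot: [[-0.108, 0.994, 0.0], [0.994, 0.108, 0.0], [0.0, 0.0, -1.0]]
ft_force: [-0.9, 0.1, 0.4]
grip_width: -0.0003
gripper_force: 0.4
```

Request:
move_arm --motion '[[[0, 0.008, 0], [0, 0, 0]], [[0, 0, 0], [0, 0, 0]]]'

```text
time_s: 20.0
position: [0.5526, -0.1857, 0.0238]
tool_rot: [[-0.108, 0.994, -0.0], [0.994, 0.108, 0.0], [0.0, -0.0, -1.0]]
ft_force: [-2.3, -0.3, 0.6]
grip_width: 0.0004
gripper_force: 1.1
```

Request:
move_arm --motion '[[[0, 0.01, 0], [0, 0, 0]], [[0, 0, 0], [0, 0, 0]]]'

```text
time_s: 20.2
position: [0.5527, -0.1856, 0.0238]
tool_rot: [[-0.108, 0.994, -0.001], [0.994, 0.108, 0.0], [0.0, -0.001, -1.0]]
ft_force: [-4.9, -0.3, 1.7]
grip_width: 0.0002
gripper_force: 2.5
```

Request:
move_arm --motion '[[[0, 0.01, 0], [0, 0, 0]], [[0, 0, 0], [0, 0, 0]]]'

```text
time_s: 20.4
position: [0.5528, -0.1856, 0.0237]
tool_rot: [[-0.108, 0.994, -0.002], [0.994, 0.108, 0.0], [0.001, -0.002, -1.0]]
ft_force: [-7.0, -2.0, 2.5]
grip_width: 0.0
gripper_force: 3.5
```

Request:
move_arm --motion '[[[0, -0.04, 0], [0, 0, 0]], [[0, -0.1, 0], [0, 0, 0]], [[0, -0.3, 0], [0, 0, 0]], [[0, -0.3, -0.2], [0, 0, 0]], [[-0.5, 0, -0.6], [0, 0, 0]], [[-0.5, 0.5, -0.8], [0, 0, 0]], [[-0.5, 0.5, -0.8], [0, 0, 0]], [[0, 0, -0.6], [0, 0, 0]], [[0, 0, -0.6], [0, 0, 0]], [[0, 0, 0], [0, 0, 0]], [[0, 0, 0], [0, 0, 0]]]'

```text
time_s: 21.5
position: [0.5712, -0.2559, 0.1989]
tool_rot: [[-0.108, 0.994, 0.001], [0.994, 0.108, -0.0], [-0.001, 0.001, -1.0]]
ft_force: [0.9, 0.1, -0.3]
grip_width: -0.0002
gripper_force: 0.0
```

```bash
cat > m2.py <<'E'
from h import *
s=env.observe();print(s["position"],s["ft_force"],s["time_s"])
im=get("wrist");R=s["tool_rot"];p=s["position"];P=cloud(im);Q=(P-p)@R;f=im["frame"];np.savez("w.npz",P=P,Q=Q,f=f)
hsv=cv2.cvtColor(f,cv2.COLOR_RGB2HSV);m=cv2.inRange(hsv,(105,90,40),(130,255,255))>0
z=P[...,2]
rows=[]
for v in range(4,330,6):
    b=np.nonzero(m[v,200:400])[0]+200
    fz=np.nonzero((z[v,200:400]>.0115)&(z[v,200:400]<.0185))[0]+200
    rows.append((v,b.min() if len(b) else -1,b.max() if len(b) else -1))
r=np.array([x for x in rows if x[1]>0])
for j in(1,2):
    q=(rays(im,r[:,[j,0]],.009)-p)@R;print("blue",j,np.c_[q[:,0],q[:,1]][::5].round(4).tolist())
for v in(20,100,180,240):
    print(v,"u,z,y:",[(u,round(1e3*float(z[v,u]),1),round(1e3*float(Q[v,u,1]),1),f[v,u].tolist()) for u in range(r[np.argmin(abs(r[:,0]-v)),2]-4,r[np.argmin(abs(r[:,0]-v)),2]+14,2)])
save(im,"m2.png")
E
python3 m2.py
```

```text
[ 0.57120067 -0.25585569  0.19885606] [ 0.8582898   0.13523431 -0.25587927] 21.5
blue 1 [[0.1592, -0.0046], [0.1363, -0.0046], [0.1124, -0.0047], [0.0873, -0.0048], [0.061, -0.004], [0.0335, -0.0041], [0.0046, -0.0042], [-0.0258, -0.0043], [-0.0578, -0.0044]]
blue 2 [[0.1592, 0.0334], [0.1363, 0.0333], [0.1123, 0.0332], [0.0873, 0.0331], [0.061, 0.033], [0.0335, 0.0328], [0.0045, 0.0327], [-0.0258, -0.0043], [-0.0578, -0.0044]]
20 u,z,y: [(316, 7.4, 29.7, [203, 198, 193]), (318, 8.2, 31.4, [163, 165, 173]), (320, 8.0, 33.1, [91, 110, 144]), (322, 9.2, 34.7, [109, 113, 126]), (324, 14.0, 35.8, [167, 161, 153]), (326, 14.4, 37.5, [178, 170, 163]), (328, 15.3, 39.0, [177, 170, 162]), (330, 16.2, 40.6, [177, 169, 161]), (332, 14.9, 42.4, [173, 165, 158])]
100 u,z,y: [(314, 7.9, 29.7, [205, 200, 195]), (316, 7.3, 31.6, [152, 158, 170]), (318, 9.3, 33.2, [90, 108, 142]), (320, 12.8, 34.6, [129, 128, 131]), (322, 13.8, 36.3, [174, 167, 159]), (324, 15.6, 37.9, [179, 172, 164]), (326, 14.8, 39.8, [180, 172, 163]), (328, 15.0, 41.5, [176, 168, 160]), (330, 15.8, 43.2, [178, 171, 162])]
180 u,z,y: [(273, 3.7, -8.2, [84, 118, 94]), (275, 4.9, -6.2, [83, 115, 112]), (277, 7.9, -4.2, [85, 110, 144]), (279, 7.3, -2.3, [171, 171, 176]), (281, 7.5, -0.3, [199, 194, 188]), (283, 8.5, 1.6, [203, 197, 191]), (285, 7.6, 3.6, [202, 197, 191]), (287, 7.8, 5.5, [201, 196, 191]), (289, 9.3, 7.4, [187, 182, 176])]
240 u,z,y: [(273, 3.4, -8.6, [151, 146, 89]), (275, 4.3, -6.5, [137, 137, 104]), (277, 8.4, -4.4, [90, 110, 140]), (279, 8.2, -2.3, [170, 171, 175]), (281, 8.7, -0.3, [200, 195, 189]), (283, 8.5, 1.7, [202, 197, 190]), (285, 8.4, 3.8, [202, 197, 191]), (287, 8.0, 5.8, [198, 192, 186]), (289, 21.6, 7.5, [188, 182, 177])]
```

```bash
python3 - <<'E'
from h import *
d=np.load("w.npz");f=d["f"];P=d["P"];Q=d["Q"]
for v in range(4,330,27):
    print(v,[(u,*f[v,u].tolist(),round(1e3*float(P[v,u,2]))) for u in range(309,324)], Q[v,312,0].round(3))
E
```

```text
4 [(309, 158, 154, 151, 8), (310, 147, 144, 140, 9), (311, 159, 155, 152, 10), (312, 183, 178, 174, 7), (313, 198, 192, 188, 8), (314, 201, 195, 191, 9), (315, 203, 197, 193, 8), (316, 202, 196, 192, 8), (317, 197, 193, 189, 324), (318, 181, 179, 181, 10), (319, 142, 147, 163, 8), (320, 99, 115, 146, 9), (321, 83, 102, 136, 6), (322, 93, 104, 126, 8), (323, 120, 120, 125, 12)] 0.16
31 [(309, 152, 149, 145, 9), (310, 155, 151, 148, 6), (311, 173, 168, 164, 10), (312, 193, 187, 183, 10), (313, 201, 196, 191, 9), (314, 205, 200, 195, 7), (315, 205, 199, 194, 10), (316, 202, 197, 193, 9), (317, 188, 185, 185, 7), (318, 149, 153, 166, 7), (319, 107, 121, 148, 9), (320, 85, 105, 139, 9), (321, 91, 103, 129, 9), (322, 118, 119, 127, 12), (323, 152, 146, 143, 14)] 0.138
58 [(309, 152, 148, 145, 8), (310, 165, 161, 158, 9), (311, 189, 184, 179, 6), (312, 202, 196, 192, 7), (313, 205, 200, 194, 8), (314, 207, 201, 196, 9), (315, 203, 198, 194, 9), (316, 192, 189, 188, 10), (317, 159, 162, 172, 8), (318, 117, 129, 155, 8), (319, 91, 109, 143, 9), (320, 92, 106, 135, 8), (321, 118, 120, 130, 11)
[... 3228 characters left out ...]
, 38, 234), (311, 41, 40, 39, 234), (312, 43, 42, 41, 233), (313, 42, 42, 41, 233), (314, 42, 41, 39, 234), (315, 44, 42, 42, 234), (316, 42, 40, 39, 233), (317, 43, 41, 40, 234), (318, 44, 43, 42, 234), (319, 43, 41, 40, 324), (320, 44, 42, 41, 233), (321, 42, 40, 40, 233), (322, 43, 39, 38, 234), (323, 42, 40, 39, 233)] 0.013
328 [(309, 37, 38, 37, 254), (310, 36, 35, 36, 254), (311, 38, 37, 38, 254), (312, 35, 34, 35, 255), (313, 36, 36, 35, 255), (314, 36, 37, 37, 255), (315, 38, 37, 36, 254), (316, 38, 38, 38, 254), (317, 35, 34, 35, 254), (318, 36, 36, 36, 254), (319, 38, 37, 36, 254), (320, 37, 37, 36, 255), (321, 37, 37, 38, 255), (322, 37, 36, 36, 255), (323, 36, 35, 36, 254)] 0.019
```

```bash
python3 -c "
from rig import env
print(env.close_job())"
```

```text
the job is handed in; nothing more can be done
None
```

The aluminium ruler is out of the rack and lying rib-up on the mat. In my last measurements I saw no gap along the fence over the part in view, and I let go and handed the job in at about 21.5 s; no verdict was returned.

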